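# Hold a chip carrier flush on the sloped reader stage

### The job

Pick up the chip carrier with the blue grip block and, by feel, tilt it to the slope of the black spring-backed stage face. Press its underside gently flush against the face, inside the yellow corner marks with its long side running up the slope (either end up), and finish while still gripping and holding it pressed there so it can be read: do not let go. Leave the grey-gripped carrier and everything else where they are.

Things in the scene. Friction and masses are not known exactly. Their poses are not given: they have to be found in the camera images.
- carrier: The carrier to use, about 140 g: aluminium plate 80 (its x) x 60 (y) x 5 mm, small chips on top, and amid the top a blue upright grip block, 36 (x) x 16 (y) mm, 36 mm above the plate (41 above the underside). Origin: centre of the flat underside; z out of the top. Pinch the block across its 16 mm (along y). Starts flat on the work surface, yaw within 0.5 rad. A half turn makes no difference.
- spare: A like carrier with a grey grip block, same sizes, lying flat; to be left alone. Origin: centre of its underside.
- stage: Reader stage, fixed to the table: grey base 150 (x) x 122 (y) x 12 mm, aluminium cheeks to 48 mm high at its y sides, and a bed locked at a slope that differs every time (0.15 to 0.42 rad), low edge at its -x, bearing the spring-backed black face. Origin: centre of the base's underside, z up; its x points back to the robot within 0.4 rad, so it slopes down and away from the robot.
- face_centre (a point): Middle of the black face, on its surface. Face 110 (x, up the slope) x 90 (y, level) mm; z is the outward normal, leaning away from the robot. Yellow corner marks frame the 80 x 60 carrier with 2 mm to spare. The slope is locked and cannot rock; the face sinks only along its normal, on springs: yields at about 1.6 N, then 1.5 N per mm, hard stop at 8 mm (about 14 N).
- magazine: Bystander: open-ended aluminium magazine box 90 x 120 x 96 mm, standing. Origin: centre of underside.
- jar: Bystander: amber jar with black cap, 56 mm wide, 75 mm tall. Origin: centre of underside.
- tray: Bystander: black divided tray 120 x 160 x 30 mm. Origin: centre of underside.
- tweezers: Bystander: steel tweezers, 138 mm long along x, 8 mm thick, lying. Origin: middle of underside.
- driver: Bystander: screwdriver lying along its x on the robot's right. Origin: middle of underside.
Not all that is in view belongs to the job. What is shaped like the carrier but brown, green or turquoise is not meant.

How it is judged:
On the way, in this order (a step that is already met when the one before it is completed fails the run):
1. the blue-gripped carrier is gripped and lifted clear of the work surface (height (world z) of carrier above 0.04 m and contact force between the fingers and carrier above 1 N), for 0.2 s.
2. the carrier is held flush against the stage face, inside the marks (x of carrier in the frame of face_centre between -0.012 and 0.012 m and y of carrier in the frame of face_centre between -0.012 and 0.012 m and z of carrier in the frame of face_centre between -0.004 and 0.004 m and angle between the z axis of carrier and the z axis of face_centre, either way round below 0.04 rad and angle between the x axis of carrier and the x axis of face_centre, either way round below 0.17 rad and contact force between the fingers and carrier above 1 N and contact force between carrier and stage between 1 and 25 N), for 0.5 s.
At the end, for the whole second after the job is handed in: Carrier still gripped (over 1 N), pressed on the stage face with 1 to 25 N, underside touching (within 4 mm) and within 0.04 rad of its slope, centre within 12 mm of the face centre both ways, long side within 0.17 rad of straight up the slope (either end up), still (under 20 mm/s) (all of step 2 and linear speed of carrier below 0.02 m/s); the arm keeps its last pose, push and grip.
It fails at once if a bystander is moved by more than 20 mm (distance of any of spare, magazine, jar, tray, tweezers, driver from where it was at the start of the episode above 0.02 m).
It fails at once if the carrier is slammed on the stage (over 45 N) (contact force between carrier and stage above 45 N).
It also fails if it takes over 45 s, if anything falls off the work surface, if the arm or the gripper's body presses on something with over 40 N, if the wrist force passes 120 N, or if a joint passes its speed limit or range.

### The arm

A 6-joint arm with a two-finger parallel gripper is mounted at the origin on the work surface. World frame = base frame: x ahead of the robot, y to its left, z up, the work surface at z = 0. Lengths are in m, angles in rad, forces in N, time in s.
With the tool pointing down it reaches from about 0.35 to 0.875 m from the base axis. Payload 4.2 kg.
Tool frame: the origin (TCP) lies between the finger pads; the fingertips stand 22 mm ahead of it and the grasp point (between the pads) lies 3 mm ahead of it (r.nose_length is the distance from the TCP to the fingertips, in m); z points along the fingers, y is the line along which they close (so a half turn about z gives the same grasp; the last joint's range is limited). The gripper opens to 87 mm and grips with 3 to 60 N. Pads are 19 mm wide; open, the fingers measure 117 mm over their backs; the gripper's body (75 mm by 190 mm) begins 51 mm behind the grasp point.
Start: joints at [1.585, 0.385, 0.008, 0, -1.194, -0.259], TCP at [0.151, 0.606, 0.218] pointing down, gripper open.
Joint ranges: [-3.14, 3.14], [-1.21, 2.06], [-1.07, 1.41], [-3.16, 2.05], [-2.99, -0.16], [-3.1, 3.1]. Speed limits (rad/s): [2.79, 2.79, 3.14, 3.14, 3.14, 3.14].

### API

Orientations are given as a rotation vector (axis times angle).
In Python, from station import r, cams, job gives the robot as it stands. The module is installed in compiled form; this text tells all that it offers.
- The arm moves only by the shell command python3 -m crank 'ROWS' [FORCE]. ROWS is JSON, a list of rows, each an object of numbers: "claw": the opening, from 0 (shut) to 1 (fully open); "tx", "ty", "tz": the shift along the tool's x, y, z in units of 60 mm (1.0 is 60 mm); "roll": the turn about the tool's z in units of 8 degrees (1.0 is 8 degrees). In form: [{"claw": .., "tx": .., "ty": .., "tz": .., "roll": ..}, ...]. A call has 1 to 20 rows; each row shifts and turns the commanded pose from where the row before left it, along the tool's axes as they then stand; what a row does not reach is not made up. A row lasts 1/8 s, in which the tool goes at most 62.5 mm and 10.7 degrees, less where a joint would pass 70% of its speed; a pose out of reach is approached as far as the arm can. A call is refused whole if a number of a shift passes 1 or a number of a turn 1, either way. A call with a gripper value outside its range is refused whole. The fingers move at their own pace and stop on an object; FORCE is the grip in N (left out, the last holds). Time passes only in rows, so rows that do not move let the fingers close. It gives the time, the measured TCP pose, the force, the opening and the grip force at its end, in the units of the state.
- r.state(): the state, without advancing time (a new reading comes with each control period).
- cams.capture(name): name is "scene" or "top" or "wrist"; returns a dict with "color" (384x512x3 uint8, red, green, blue), "depth" (384x512 float32, m along the optical axis (not along the pixel's ray), 0 where there is no reading), "intrinsics" (3x3 intrinsics, pixels), "k1" (the pictures are not rectified: a ray, as slopes to the right and down, at radius r is drawn at 1 + k1 r^2 times it, then the intrinsics apply), "R" (3x3) and "t" (3): a world point X has camera coordinates R X + t. Camera axes: x right, y down, z forward; pixel columns grow to the right and rows downward; lengths in m; the calibration is good to about 2 mm. A picture is of the moment at which its call begins.
- job.close_job(): hands the job in; it is judged then, once.
The state is a dict: "time": time; "qpos": joint angles; "dq": joint speeds; "effort": joint torques, N m; "tcp_pos": TCP position; "ee_rot": TCP orientation; "wrist_force": force on the tool from outside, world axes, zero at the start; "moment": the same for the moment, N m; "opening": finger opening in m; "grasp_force": force on a finger pad.
Only numpy, scipy, OpenCV 4.12 (cv2) and the standard library are available. Lean on these libraries where they do the work, as an engineer would, in place of code of your own. Each camera call takes 0.05 s, during which the arm holds its last target. There are 200 camera calls.

## Working session

There is one attempt and no reset: what is moved stays moved. The work goes in short steps, Python scripts to look and compute and a shell command to move; the robot and the scene stay as the last step left them, time stands still between calls to the robot, and variables do not carry over. Pictures are saved under pics/ and viewed, at most 10 in all, crops included, and the job is handed in when it is done.

```bash
mkdir -p pics; cat > h.py <<'E'
import numpy as np, cv2
from station import r, cams, job
def cap(n):
    return cams.capture(n)
def save(c,f): cv2.imwrite('pics/'+f,cv2.cvtColor(c['color'],cv2.COLOR_RGB2BGR))
def cloud(c):
    h,w=c['depth'].shape; K=c['intrinsics']
    v,u=np.mgrid[:h,:w]; x=(u-K[0,2])/K[0,0]; y=(v-K[1,2])/K[1,1]
    xu,yu=x.copy(),y.copy()
    for _ in range(8):
        s=1+c['k1']*(xu**2+yu**2); xu,yu=x/s,y/s
    d=c['depth']; P=np.stack([xu*d,yu*d,d],-1)
    W=(P-c['t'])@c['R']; W[d==0]=np.nan
    return W
E
python3 - <<'E'
from h import *
s=r.state(); print(s['time'],s['tcp_pos'],s['ee_rot'],s['opening'],r.nose_length)
for n in('scene','top'):
    c=cap(n); save(c,n+'0.png'); np.savez(n+'0.npz',**c); print(n,c['k1'],-c['R'].T@c['t'])
E
```

```text
0.0 [0.1512969  0.60577985 0.21676297] [ 3.11591672e+00 -3.83644963e-01 -3.34953651e-04] 0.08677404530190298 0.022
scene -0.07668578004651364 [ 1.01157478 -0.61673814  0.607279  ]
top -0.0011197831515974668 [ 0.35513168 -0.08015361  1.0818864 ]
```

View pics/top0.png

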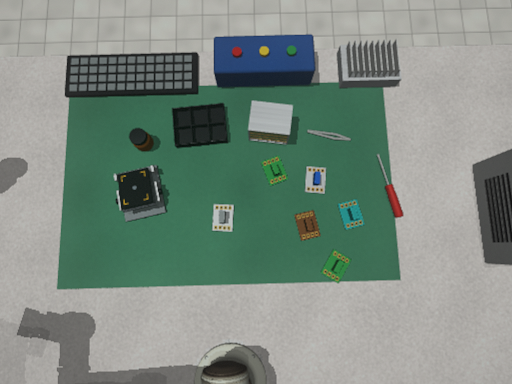

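View pics/scene0.png

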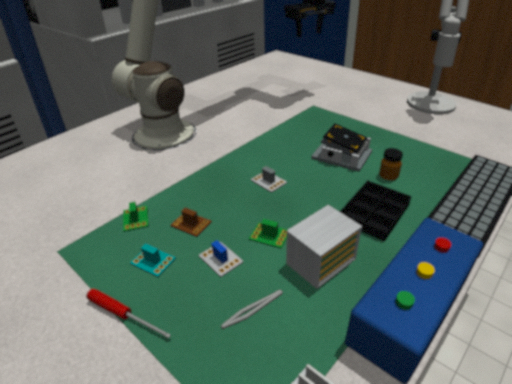

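The top view shows the following candidates. The blue carrier is at (316,180). The ones it could be taken for are grey (223,218), green (275,170) and (336,265), brown (307,225) and turquoise (351,214). I choose the blue one at (316,180). The stage is at (137,190), with the jar beside it at (142,140).

```bash
python3 - <<'E'
from h import *
c=dict(np.load('top0.npz')); W=cloud(c); I=c['color']
hsv=cv2.cvtColor(I,cv2.COLOR_RGB2HSV)
print('mat z',np.nanmedian(W[240:260,150:180,2]))
# blue
b=np.zeros(I.shape[:2],bool); b[160:200,296:336]=1
m=b&(hsv[...,0]>100)&(hsv[...,0]<130)&(hsv[...,1]>150)
P=W[m]; print('blue n',m.sum(),np.nanmedian(P,0),np.nanmax(P[:,2]))
top=P[P[:,2]>0.036]; print('top',top.mean(0),len(top))
m2=b&~((hsv[...,0]>60)&(hsv[...,0]<95)&(hsv[...,1]>90)&(I.max(-1)<130))
P2=W[m2]; P2=P2[np.isfinite(P2[:,0])]
rc=cv2.minAreaRect((P2[:,:2]*1000).astype(np.float32)); print('plate rect',rc)
# stage face
s=np.zeros_like(b); s[160:222,110:170]=1
dark=s&(I.max(-1)<60); Q=W[dark]; Q=Q[np.isfinite(Q[:,0])&(Q[:,2]>.03)]
y=s&(hsv[...,0]>20)&(hsv[...,0]<35)&(hsv[...,1]>120); 
n,l,st,ce=cv2.connectedComponentsWithStats(y.astype(np.uint8),connectivity=8)
for i in range(1,n): print('yel',st[i,4],ce[i],np.nanmedian(W[l==i],0))
for _ in range(3):
    A=np.c_[Q[:,:2],np.ones(len(Q))]; k=np.linalg.lstsq(A,Q[:,2],rcond=None)[0]; e=Q[:,2]-A@k; Q=Q[abs(e)<.006]
print('plane',k,'slope',np.arctan(np.hypot(*k[:2])),'dir',np.arctan2(k[1],k[0]),len(Q),e.std(),'mean',Q.mean(0))
o=np.hstack([cv2.resize(I[155:225,105:175],(400,400),interpolation=3),cv2.resize(I[155:205,291:341],(400,400),interpolation=3)])
cv2.imwrite('pics/crop1.png',o[...,::-1])
E
```

```text
mat z 0.0012396689254774514
blue n 75 [ 0.55985551 -0.26323425  0.04049752] 0.045703056515739
top [ 0.56161318 -0.26522596  0.04121105] 58
plate rect ((563.517578125, -266.23760986328125), (63.95002746582031, 83.857177734375), 84.06929779052734)
yel 23 [143.2173913  172.82608696] [0.5861889  0.23839528 0.06006312]
yel 22 [122.13636364 177.36363636] [0.57363778 0.30219528 0.05909241]
yel 26 [146.07692308 197.26923077] [0.50803797 0.22479045 0.07610802]
yel 22 [124.95454545 202.27272727] [0.49528421 0.28651182 0.07656096]
plane [-0.20604265 -0.01878918  0.18328518] slope 0.20401896299790806 dir -3.0506534598997033 803 0.00171142367197199 mean [0.53917283 0.26790675 0.06715884]
```

View pics/crop1.png

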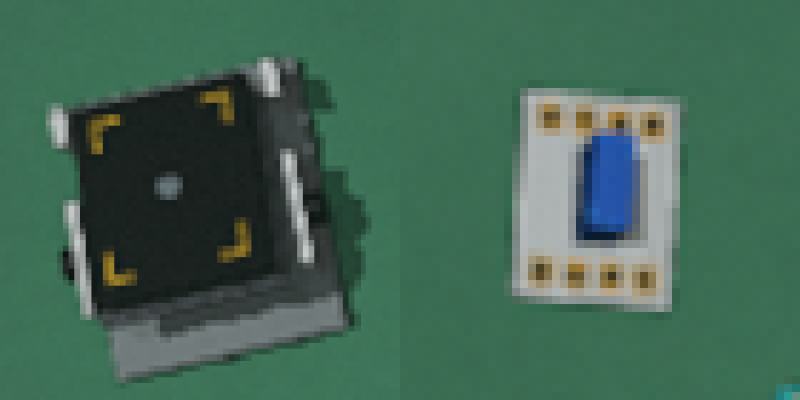

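The crop confirms the choice: the blue block on the aluminium plate sits at the middle of the right half. The stage's four yellow corners are clear in the left half. I'm moving above the carrier now.

```bash
python3 -m crank '[{"claw":1,"tx":0.6,"ty":0.73},{"claw":1,"tx":0.6,"ty":0.73},{"claw":1,"tx":0.6,"ty":0.73},{"claw":1,"tx":0.6,"ty":0.73},{"claw":1,"tx":0.6,"ty":0.73},{"claw":1,"tx":0.6,"ty":0.73},{"claw":1,"tx":0.6,"ty":0.73},{"claw":1,"tx":0.6,"ty":0.73},{"claw":1,"tx":0.6,"ty":0.73},{"claw":1,"tx":0.6,"ty":0.73},{"claw":1,"tx":0.6,"ty":0.73},{"claw":1,"tx":0.6,"ty":0.73},{"claw":1,"tx":0.6,"ty":0.73},{"claw":1,"tx":0.6,"ty":0.73},{"claw":1,"tx":0.6,"ty":0.73},{"claw":1,"tx":0.6,"ty":0.73},{"claw":1,"tx":0.6,"ty":0.73,"roll":-0.5},{"claw":1,"roll":-0.54},{"claw":1},{"claw":1}]' 10
cat > meas.py <<'E'
from h import *
import sys
c=cap('wrist'); save(c,sys.argv[1]); W=cloud(c); I=c['color']; hsv=cv2.cvtColor(I,cv2.COLOR_RGB2HSV)
s=r.state(); print(s['time'],s['tcp_pos'],s['ee_rot'],s['wrist_force'])
m=(hsv[...,0]>100)&(hsv[...,0]<130)&(hsv[...,1]>150)
P=W[m]; P=P[np.isfinite(P[:,0])]; t=P[(P[:,2]>.037)&(P[:,2]<.06)]
print(len(P),'top',len(t),t.mean(0),cv2.minAreaRect((t[:,:2]*1000).astype(np.float32)))
g=(np.hypot(*(W[...,:2]-t.mean(0)[:2]).transpose(2,0,1))<.07)&(W[...,2]<.012)&(hsv[...,1]<60)&(I.max(-1)>100)
print('plate',g.sum(),cv2.minAreaRect((W[g][:,:2]*1000).astype(np.float32)),np.median(W[g][:,2]))
E
python3 meas.py w1.png
```

```text
0.15 [0.15134359 0.60591069 0.21700803] [ 3.11639784e+00 -3.83529684e-01 -1.26354635e-04] [ 0.11064414 -0.5054778   0.425488  ]
0 top 0 [nan nan nan] ((0.0, 0.0), (0.0, 0.0), 0.0)
plate 0 ((0.0, 0.0), (0.0, 0.0), 0.0) naninvalid input at $[0]: expected keys claw, tx, ty, tz, roll
meas.py:7: RuntimeWarning: Mean of empty slice.
  print(len(P),'top',len(t),t.mean(0),cv2.minAreaRect((t[:,:2]*1000).astype(np.float32)))
  ret = um.true_divide(
meas.py:8: RuntimeWarning: Mean of empty slice.
  g=(np.hypot(*(W[...,:2]-t.mean(0)[:2]).transpose(2,0,1))<.07)&(W[...,2]<.012)&(hsv[...,1]<60)&(I.max(-1)>100)
  return _methods._mean(a, axis=axis, dtype=dtype,
  ret = ret.dtype.type(ret / rcount)
```

View pics/w1.png

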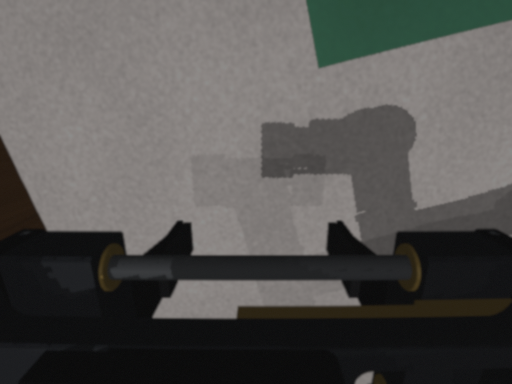

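The call was refused because every row needs all five keys. The picture shows the arm still at its start, with the mat corner at (320,65).

```bash
python3 -m crank '[{"claw":1,"tx":0.6,"ty":0.73,"tz":0,"roll":0},{"claw":1,"tx":0.6,"ty":0.73,"tz":0,"roll":0},{"claw":1,"tx":0.6,"ty":0.73,"tz":0,"roll":0},{"claw":1,"tx":0.6,"ty":0.73,"tz":0,"roll":0},{"claw":1,"tx":0.6,"ty":0.73,"tz":0,"roll":0},{"claw":1,"tx":0.6,"ty":0.73,"tz":0,"roll":0},{"claw":1,"tx":0.6,"ty":0.73,"tz":0,"roll":0},{"claw":1,"tx":0.6,"ty":0.73,"tz":0,"roll":0},{"claw":1,"tx":0.6,"ty":0.73,"tz":0,"roll":0},{"claw":1,"tx":0.6,"ty":0.73,"tz":0,"roll":0},{"claw":1,"tx":0.6,"ty":0.73,"tz":0,"roll":0},{"claw":1,"tx":0.6,"ty":0.73,"tz":0,"roll":0},{"claw":1,"tx":0.6,"ty":0.73,"tz":0,"roll":0},{"claw":1,"tx":0.6,"ty":0.73,"tz":0,"roll":0},{"claw":1,"tx":0.6,"ty":0.73,"tz":0,"roll":0},{"claw":1,"tx":0.6,"ty":0.73,"tz":0,"roll":0},{"claw":1,"tx":0.6,"ty":0.73,"tz":0,"roll":-0.5},{"claw":1,"tx":0,"ty":0,"tz":0,"roll":-0.54},{"claw":1,"tx":0,"ty":0,"tz":0,"roll":0},{"claw":1,"tx":0,"ty":0,"tz":0,"roll":0}]' 10
python3 meas.py w2.png
```

```text
time: 2.65
tcp_pos: [0.5646, -0.2639, 0.2179]
ee_rot: [-3.138, 0.157, 0.0]
wrist_force: [-0.2, -0.8, -0.1]
opening: 0.0867
grasp_force: 0.0
2.7 [ 0.56460221 -0.2637314   0.21812067] [ 3.13769444e+00 -1.56164363e-01  3.25508709e-04] [-0.3997604  -0.87088094 -0.09231642]
277 top 261 [ 0.56461555 -0.269871    0.04120095] ((563.9465942382812, -269.9287414550781), (11.658711433410645, 34.18345642089844), 84.20785522460938)
plate 1645 ((563.367431640625, -269.92315673828125), (62.70891189575195, 80.19906616210938), 83.76636505126953) 0.005200290940667376
```

View pics/w2.png

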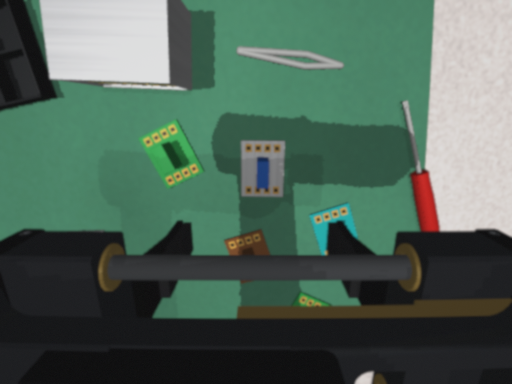

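The wrist view shows the blue block at (263,172), aligned with the tool, and its neighbours are clear of the fingers. I'm descending to grip it.

```bash
python3 -m crank '[{"claw":1,"tx":0,"ty":0.08,"tz":0.7,"roll":0.05},{"claw":1,"tx":0,"ty":0,"tz":0.7,"roll":0},{"claw":1,"tx":0,"ty":0,"tz":0.7,"roll":0},{"claw":1,"tx":0,"ty":0,"tz":0.6,"roll":0},{"claw":1,"tx":0,"ty":0,"tz":0.36,"roll":0},{"claw":1,"tx":0,"ty":0,"tz":0,"roll":0},{"claw":0,"tx":0,"ty":0,"tz":0,"roll":0},{"claw":0,"tx":0,"ty":0,"tz":0,"roll":0},{"claw":0,"tx":0,"ty":0,"tz":0,"roll":0},{"claw":0,"tx":0,"ty":0,"tz":0,"roll":0},{"claw":0,"tx":0,"ty":0,"tz":0,"roll":0},{"claw":0,"tx":0,"ty":0,"tz":0,"roll":0},{"claw":0,"tx":0,"ty":0,"tz":0,"roll":0},{"claw":0,"tx":0,"ty":0,"tz":0,"roll":0}]' 10
```

```text
time: 4.45
tcp_pos: [0.5642, -0.2691, 0.0342]
ee_rot: [-3.137, 0.167, 0.0]
wrist_force: [0.2, -0.2, 0.0]
opening: 0.0156
grasp_force: 10.0
```

```bash
python3 -m crank '[{"claw":0,"tx":0,"ty":0,"tz":-0.3,"roll":0},{"claw":0,"tx":0,"ty":0,"tz":-0.6,"roll":0},{"claw":0,"tx":0,"ty":0,"tz":-0.8,"roll":0},{"claw":0,"tx":0,"ty":0,"tz":-0.8,"roll":0},{"claw":0,"tx":0,"ty":0,"tz":-0.6,"roll":0},{"claw":0,"tx":-0.31,"ty":-0.9,"tz":0,"roll":0},{"claw":0,"tx":-0.31,"ty":-0.9,"tz":0,"roll":0},{"claw":0,"tx":-0.31,"ty":-0.9,"tz":0,"roll":0},{"claw":0,"tx":-0.31,"ty":-0.9,"tz":0,"roll":0},{"claw":0,"tx":-0.31,"ty":-0.9,"tz":0,"roll":0},{"claw":0,"tx":-0.31,"ty":-0.9,"tz":0,"roll":0},{"claw":0,"tx":-0.31,"ty":-0.9,"tz":0,"roll":0},{"claw":0,"tx":-0.31,"ty":-0.9,"tz":0,"roll":0},{"claw":0,"tx":-0.31,"ty":-0.9,"tz":0,"roll":0},{"claw":0,"tx":0,"ty":0,"tz":0,"roll":-0.7},{"claw":0,"tx":0,"ty":0,"tz":0,"roll":-0.7},{"claw":0,"tx":0,"ty":0,"tz":0,"roll":-0.7},{"claw":0,"tx":0,"ty":0,"tz":0,"roll":0},{"claw":0,"tx":0,"ty":0,"tz":0,"roll":0}]' 10
cat > st.py <<'E'
from h import *
c=cap('wrist'); save(c,'w3.png'); W=cloud(c); I=c['color']; hsv=cv2.cvtColor(I,cv2.COLOR_RGB2HSV)
s=r.state(); print(s['time'],s['tcp_pos'],s['ee_rot'],s['wrist_force'])
reg=(np.hypot(W[...,0]-.541,W[...,1]-.263)<.08)&(W[...,2]<.1)&(W[...,2]>.03)
y=reg&(hsv[...,0]>18)&(hsv[...,0]<36)&(hsv[...,1]>110)&(W[...,2]>.05)
n,l,st,ce=cv2.connectedComponentsWithStats(y.astype(np.uint8),connectivity=8)
for i in range(1,n):
    if st[i,4]>8: print('yel',st[i,4],ce[i].round(),np.nanmedian(W[l==i],0).round(4),np.nanmean(W[l==i],0).round(4))
Y=W[y]; print('rect',cv2.minAreaRect((Y[:,:2]*1000).astype(np.float32)))
Q=W[reg&(I.max(-1)<60)]
for _ in range(5):
    A=np.c_[Q[:,:2],np.ones(len(Q))]; k=np.linalg.lstsq(A,Q[:,2],rcond=None)[0]; e=Q[:,2]-A@k; Q=Q[abs(e)<max(.002,2*e.std())]
print('plane',k,'slope',np.arctan(np.hypot(*k[:2])),'dir',np.arctan2(-k[1],-k[0]),len(Q),e.std())
E
python3 st.py
```

```text
time: 6.82
tcp_pos: [0.4495, 0.2318, 0.2208]
ee_rot: [-3.128, -0.29, -0.001]
wrist_force: [-0.3, -0.1, -1.5]
opening: 0.0154
grasp_force: 10.0
6.875 [0.44948239 0.23176989 0.22064514] [-3.12778328e+00 -2.90701040e-01 -5.96812484e-04] [ 0.67418404 -0.07103253 -0.92190501]
yel 143 [220.  58.] [0.5755 0.2979 0.0589] [0.5734 0.2971 0.0592]
yel 154 [276.  56.] [0.5871 0.2357 0.0591] [0.5859 0.2372 0.0594]
yel 132 [222. 130.] [0.4969 0.2834 0.0757] [0.4985 0.2817 0.0756]
yel 140 [277. 129.] [0.5092 0.2209 0.0759] [0.5108 0.2215 0.0757]
rect ((542.39404296875, 259.3196716308594), (90.75394439697266, 72.89105987548828), 11.724838256835938)
plane [-0.2083284  -0.04493531  0.19181226] slope 0.20997801218329065 dir 0.21243999259285762 5215 0.0007352042793791951
```

View pics/w3.png

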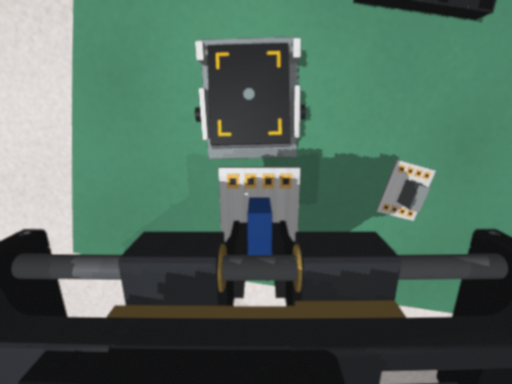

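The wrist view shows the stage marks at (220,58), (276,56), (222,130) and (277,129). The carrier hangs level in the grip. The slope comes out at about 0.21 rad and the direction at about 0.20 rad. I'm moving over the face and stopping just above first contact.

```bash
python3 -m crank '[{"claw":0,"tx":0,"ty":0,"tz":0,"roll":-0.13},{"claw":0,"tx":0.57,"ty":-0.05,"tz":0,"roll":0},{"claw":0,"tx":0.57,"ty":-0.05,"tz":0,"roll":0},{"claw":0,"tx":0.57,"ty":-0.05,"tz":0,"roll":0},{"claw":0,"tx":0,"ty":0,"tz":0.6,"roll":0},{"claw":0,"tx":0,"ty":0,"tz":0.6,"roll":0},{"claw":0,"tx":0,"ty":0,"tz":0.4,"roll":0},{"claw":0,"tx":0,"ty":0,"tz":0.15,"roll":0},{"claw":0,"tx":0,"ty":0,"tz":0,"roll":0},{"claw":0,"tx":0,"ty":0,"tz":0,"roll":0},{"claw":0,"tx":0,"ty":0,"tz":0,"roll":0}]' 10
```

```text
time: 8.25
tcp_pos: [0.5487, 0.262, 0.1165]
ee_rot: [-3.124, -0.321, -0.003]
wrist_force: [-0.7, 0.0, -1.2]
opening: 0.0152
grasp_force: 10.0
```

```bash
python3 -m crank '[{"claw":0,"tx":0,"ty":0,"tz":0.05,"roll":0},{"claw":0,"tx":0,"ty":0,"tz":0.04,"roll":0},{"claw":0,"tx":0,"ty":0,"tz":0.04,"roll":0},{"claw":0,"tx":0,"ty":0,"tz":0.04,"roll":0},{"claw":0,"tx":0,"ty":0,"tz":0.04,"roll":0},{"claw":0,"tx":0,"ty":0,"tz":0,"roll":0},{"claw":0,"tx":0,"ty":0,"tz":0,"roll":0}]' 10; python3 -c "
from h import *
print(r.state()['wrist_force'],r.state()['moment'])"
```

```text
time: 9.12
tcp_pos: [0.5493, 0.2621, 0.1036]
ee_rot: [-3.124, -0.322, -0.004]
wrist_force: [4.0, 0.8, 3.3]
opening: 0.0154
grasp_force: 10.0
[3.95732982 0.79976455 3.27155703] [-0.08540349 -1.22889167  0.01399202]
```

```bash
python3 -m crank '[{"claw":0,"tx":0,"ty":0,"tz":0.03,"roll":0},{"claw":0,"tx":0,"ty":0,"tz":0.03,"roll":0},{"claw":0,"tx":0,"ty":0,"tz":0,"roll":0},{"claw":0,"tx":0,"ty":0,"tz":0,"roll":0}]' 10; cat > tilt.py <<'E'
from h import *
import sys
s=r.state(); print(s['time'],s['tcp_pos'],s['wrist_force'],s['moment'])
for n in('wrist','scene','top'):
    c=cap(n); save(c,n+sys.argv[1]+'.png'); W=cloud(c); I=c['color']; hsv=cv2.cvtColor(I,cv2.COLOR_RGB2HSV)
    reg=(np.hypot(W[...,0]-.543,W[...,1]-.260)<.075)&(W[...,2]<.1)&(W[...,2]>.05)
    L=np.hypot((W[...,0]-.542)*.979+(W[...,1]-.26)*.202,0)<.05
    Lt=abs((W[...,0]-.542)*-.202+(W[...,1]-.26)*.979)<.036
    for nm,m in(('plate',(hsv[...,1]<60)&(I.max(-1)>90)&L&Lt),('face',(I.max(-1)<60))):
        Q=W[reg&m]
        if len(Q)<30: print(n,nm,len(Q)); continue
        for _ in range(6):
            A=np.c_[Q[:,:2]-[.542,.26],np.ones(len(Q))]; k=np.linalg.lstsq(A,Q[:,2],rcond=None)[0]; e=Q[:,2]-A@k; Q=Q[abs(e)<max(.002,2*e.std())]
        print(n,nm,len(Q),k.round(4),'slope',-k[:2]@[.979,.202],'lat',-k[:2]@[-.202,.979],'sd',e.std(),
          'rect',cv2.minAreaRect((Q[:,:2]*1000).astype(np.float32)) if nm=='plate' else '')
E
python3 tilt.py a
```

```text
time: 9.62
tcp_pos: [0.5482, 0.2619, 0.0991]
ee_rot: [-3.125, -0.321, -0.001]
wrist_force: [2.5, 1.4, 3.1]
opening: 0.0153
grasp_force: 10.0
9.625 [0.54823692 0.26189878 0.09914233] [2.51896094 1.43629169 3.10657419] [ 0.32936854 -1.12093937 -0.00768299]
wrist plate 2775 [-0.2062 -0.0447  0.0695] slope 0.21093880129297848 lat 0.002116292367573172 sd 0.0006579737039813997 rect ((554.5196533203125, 261.2384033203125), (49.53841781616211, 59.7236328125), 11.951210975646973)
wrist face 2522 [-0.2085 -0.0451  0.0645] slope 0.21320309354310898 lat 0.002051462860686089 sd 0.0006622879957042323 rect 
scene plate 62 [-0.2117 -0.0442  0.0696] slope 0.2161719702911777 lat 0.00047997913517836 sd 0.0009345664795256452 rect ((561.9398803710938, 253.75021362304688), (74.64616394042969, 44.14759826660156), 49.179039001464844)
scene face 256 [-0.209  -0.0064  0.064 ] slope 0.20592692075696262 lat -0.0359840549913805 sd 0.0020186208966877475 rect 
top plate 136 [-0.1982 -0.0318  0.0701] slope 0.2004784298160015 lat -0.008867964345610449 sd 0.001321103811396559 rect ((536.8758544921875, 261.1871643066406), (75.37077331542969, 57.06355285644531), 14.803584098815918)
top face 312 [-0.193  -0.0346  0.0648] slope 0.19591996567884892 lat -0.005064456328690306 sd 0.0021819107068189597 rect
```

View pics/wrista.png

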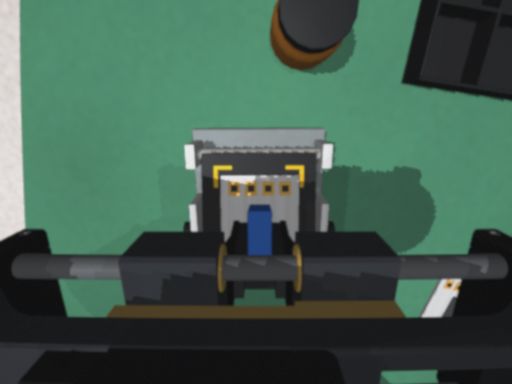

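The carrier lies inside the marks: its far edge is at row 175, between marks at x=213 and x=304. It is about 2 mm off uphill and about 1 mm off sideways. Its plate slope is 0.211 rad against 0.213 for the face. I'm holding it there, then handing in.

```bash
python3 -m crank '[{"claw":0,"tx":0,"ty":0,"tz":0,"roll":0},{"claw":0,"tx":0,"ty":0,"tz":0,"roll":0},{"claw":0,"tx":0,"ty":0,"tz":0,"roll":0},{"claw":0,"tx":0,"ty":0,"tz":0,"roll":0},{"claw":0,"tx":0,"ty":0,"tz":0,"roll":0},{"claw":0,"tx":0,"ty":0,"tz":0,"roll":0},{"claw":0,"tx":0,"ty":0,"tz":0,"roll":0},{"claw":0,"tx":0,"ty":0,"tz":0,"roll":0}]' 10 && python3 -c "
from station import job
print(job.close_job())"
```

```text
time: 10.78
tcp_pos: [0.5481, 0.2616, 0.0991]
ee_rot: [-3.125, -0.321, 0.0]
wrist_force: [3.2, 3.3, 3.4]
opening: 0.0154
grasp_force: 10.0
the job is handed in; nothing more can be done
None
```

The job is handed in with the blue carrier still gripped at 10 N and pressed flush on the stage face with roughly 5 N, inside the marks; the hand-in returned no verdict.

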